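Open the red push-to-open dop cabinet on the polisher's bench

ROBOT

A 6-joint arm with a two-finger parallel gripper is mounted at the origin on the work surface. World frame = base frame: x ahead of the robot, y to its left, z up, the work surface at z = 0. Lengths are in mm, angles in rad, forces in N, time in s.
With the tool pointing down it reaches from about 300 to 850 mm from the base axis. Payload 5.4 kg.
Tool frame: the origin (TCP) lies at the very end of the fingers, on their centre line; the grasp point (between the pads) lies 19 mm behind it; x points along the fingers, y is the direction in which the jaws open and shut, and the axes are right-handed (so a half turn about x gives the same grasp; the last joint's range is limited). The gripper opens to 85 mm and grips with 20 to 120 N. Pads are 22 mm wide; open, the fingers measure 114 mm over their backs; the gripper's body (76 mm by 85 mm) begins 54 mm behind the grasp point. The pads swing forward as they close: fully open they stand 13 mm farther back than shut.
Start: joints at [-1.467, 0.158, 1.597, -0, 1.386, -0.21], TCP at [177.464, -546.912, 231.299] pointing down, gripper open.
Joint ranges: [-2.91, 2.91], [-0.94, 2.29], [0.18, 2.7], [-1.29, 4.43], [0.17, 2.64], [-3, 3]. Speed limits (rad/s): [2.57, 2.57, 3.14, 3.14, 3.14, 3.14].

INTERFACE

Orientations are given as a unit quaternion [w, x, y, z].
In Python, from bench import ctrl, eyes gives the robot as it stands. The module is installed in compiled form; this text tells all that it offers.
- The arm moves only by the shell command python3 -m inch 'ROWS'. ROWS is JSON, a list of rows, each a list of 7 numbers: the shift along the tool's x, y, z in mm, then the turn, a rotation vector about the tool's x, y, z in degrees, then the closure in counts, from 0 (fully open) to 255 (shut). A call has 1 to 10 rows; each row is the pose to reach, as a shift and turn from the pose measured when the call began, along the tool's axes at that moment; what a row does not reach only later rows make up. A row lasts 1/10 s, in which the tool goes at most 50 mm and 8.59 degrees, less where a joint would pass 70% of its speed; a pose out of reach is approached as far as the arm can. A call with a gripper value outside its range is refused whole. The fingers move at their own pace and stop on an object; the grip force is fixed at half the most. Time passes only in rows, so rows that repeat a pose let the fingers close. It gives the time, the measured TCP pose, the force and the opening at its end, in the units of the state.
- ctrl.observe(): the state, without advancing time (a new reading comes with each control period).
- eyes.get_image(name): name is "side" or "top"; returns a dict with "img" (400x640x3 uint8, blue, green, red), "K" (3x3 intrinsics, pixels), "k1" (the pictures are not rectified: a ray, as slopes to the right and down, at radius r is drawn at 1 + k1 r^2 times it, then the intrinsics apply), "R" (3x3) and "t" (3): a world point X has camera coordinates R X + t. Camera axes: x right, y down, z forward; pixel columns grow to the right and rows downward; lengths in mm; the calibration is good to about 2 mm. A picture is of the moment at which its call begins. There is no depth.
- ctrl.job_done(): hands the job in, once; it reports no verdict.
The state is a dict: "time": time; "q": joint angles; "qvel": joint speeds; "tau": joint torques, N m; "position": TCP position; "tool_rot": TCP orientation; "force": force on the tool from outside, world axes, zero at the start; "moment": the same for the moment, N m; "width": finger opening in mm.
Only numpy, scipy, OpenCV 4.12 (cv2) and the standard library are available. Lean on these libraries where they do the work, as an engineer would, in place of code of your own. Each camera call takes 0.05 s, during which the arm holds its last target. There are 200 camera calls.

TASK

Open the cabinet with the red door on the polishing bench: press the door in near the white dot until its spring catch lets go and it pops ajar, then swing it wide open, about square to the cabinet's front, and leave it standing open. Leave the cabinet with the yellow door shut.

Things in the scene. Friction and masses are not known exactly. Their poses are not given: they have to be found in the camera images.
- red_push (a point): Centre of the white dot (28 mm) on the red door's outer face: press here. 25 mm below the door's top edge, 29 mm from its free edge, 165 from its hinge; a white mark on the top edge shows it from above. Upright door, flush in the front of a fixed grey cabinet (220 wide, 160 deep, 170 high) facing the robot within 20 degrees; tops level. Axes, shut: x into the cabinet, y towards the hinge, z up; they turn with the door.
- red_hinge (a point): Point on the red door's vertical hinge axis, at the dot's height, in the plane of its outer face, at the left edge as the robot sees it. The door is 194 mm from hinge to free edge, 155 high, 12 thick (inner face 12 mm behind the outer). The free edge swings out towards the robot; nothing stands over it or in front of it. Axes as red_push.
- red_door (a joint): Red door angle, rad: 0 shut, negative pressed in (stop -0.045: dot 7 mm in), positive open (stop 1.7). About 5 N at the dot presses it; the catch frees 4 mm in. As the pusher draws back it springs ajar to about 0.5 within 1.5 s and stays: a gap of 75 mm at the free edge, to reach down behind it and push the inner face outwards (3 to 4 N). From 0.5 up it stays where left.
- yellow_door (a joint): Angle, rad, of the door of the other cabinet, alike but for its yellow door, standing left or right of the red one, hinge also on the left. 0 shut, positive open. To be left shut.

How it is judged:
By the outcome, as a careful person would: the job done as asked, in the order asked, and still so for the second after the job is handed in, with the robot touching nothing.
It also fails if it takes over 42 s, if anything falls off the work surface, if the arm or the gripper's body presses on something with over 40 N, if the wrist force passes 120 N, or if a joint passes its speed limit or range.

## Working session

There is one attempt and no reset: what is moved stays moved. The work goes in short steps, Python scripts to look and compute and a shell command to move; the robot and the scene stay as the last step left them, time stands still between calls to the robot, and variables do not carry over. Pictures are saved under pics/ and viewed, about 8 in all and at most 12, crops included, and the job is handed in when it is done.

```bash
mkdir -p pics; python3 - <<'E'
from bench import ctrl, eyes
import cv2,pickle
d={}
for n in("side","top"):
    d[n]=eyes.get_image(n); cv2.imwrite(f"pics/{n}0.png",d[n]["img"]); print(n,d[n]["K"],d[n]["k1"],d[n]["R"],d[n]["t"])
pickle.dump(d,open("d0.pkl","wb"))
s=ctrl.observe();print(s)
E
```

```text
side [[390.03743397   0.         323.02497495]
 [  0.         390.03743397 195.15187113]
 [  0.           0.           1.        ]] -0.0650612951351662 [[-0.87240099 -0.48878577  0.00223355]
 [-0.31334849  0.55575602 -0.77003115]
 [ 0.37513896 -0.67247581 -0.63800239]] [540.64542911 282.10173318 678.552888  ]
top [[397.7546344    0.         314.83638388]
 [  0.         397.7546344  194.32407345]
 [  0.           0.           1.        ]] -0.05690315453777042 [[-0.00378887 -0.99991108  0.01278599]
 [-0.99293687  0.0022456  -0.11862267]
 [ 0.11858341 -0.01314512 -0.99285708]] [-11.75597637 628.46458916 914.01749465]
{'time': 0.1, 'q': array([-1.46713031e+00,  1.58987236e-01,  1.59812358e+00,  6.61672107e-06,
        1.38621035e+00, -2.10104503e-01]), 'qvel': array([-1.50592589e-03, -1.29359861e-03, -1.84867365e-03,  5.55583306e-06,
        2.72215879e-03,  1.15960759e-03]), 'tau': array([ 1.09587490e-04, -3.96991074e+01, -3.32337499e+01, -2.79514179e-04,
        4.12906389e-03, -2.14954088e-05]), 'position': array([ 177.3933259 , -546.37380706,  230.40603094]), 'tool_rot': array([ 0.10986952,  0.69845722,  0.11108979, -0.69838761]), 'force': array([ 0.36634929, -0.36060225, -0.26460438]), 'moment': array([-0.01830432,  0.06111913,  0.03965643]), 'width': 85.39485429739638}
```

View pics/side0.png

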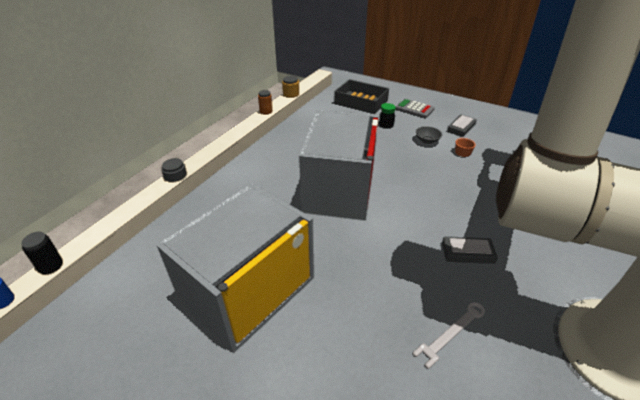

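View pics/top0.png

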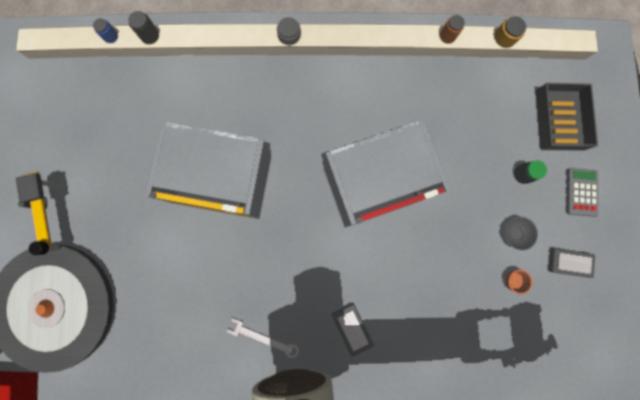

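```bash
cat > h.py <<'E'
import numpy as np, cv2
from scipy.spatial.transform import Rotation as Ro
def ray(c,px):
    px=np.atleast_2d(np.float64(px)); K=c["K"]
    u=cv2.undistortPoints(px[:,None],K,np.array([c["k1"],0,0,0.]))[:,0]
    R=np.array(c["R"]);t=np.array(c["t"])
    return -R.T@t, np.c_[u,np.ones(len(u))]@R
def onz(c,px,z):
    o,d=ray(c,px); return o+d*((z-o[2])/d[:,2])[:,None]
def proj(c,X):
    return cv2.projectPoints(np.atleast_2d(np.float64(X)),cv2.Rodrigues(np.array(c["R"]))[0],np.array(c["t"]),c["K"],np.array([c["k1"],0,0,0.]))[0][:,0]
def red(im):
    h=cv2.cvtColor(im,cv2.COLOR_BGR2HSV); return (((h[...,0]<8)|(h[...,0]>172))&(h[...,1]>130)&(h[...,2]>60)).astype(np.uint8)
E
python3 - <<'E'
from h import *
import pickle
d=pickle.load(open("d0.pkl","rb"));c=d["top"];im=c["img"]
print("cam",ray(c,[[320,200]])[0])
m=red(im);m[:, :340]=0;m[:,460:]=0;m[:150]=0;m[240:]=0
ys,xs=np.nonzero(m);r=cv2.minAreaRect(np.c_[xs,ys].astype(np.float32));print(r);b=cv2.boxPoints(r);print(b,onz(c,b,170))
h=cv2.cvtColor(im,cv2.COLOR_BGR2HSV)
w=((h[...,2]>190)&(h[...,1]<40)).astype(np.uint8);w[:170]=0;w[210:]=0;w[:,:410]=0;w[:,460:]=0
ys,xs=np.nonzero(w);r=cv2.minAreaRect(np.c_[xs,ys].astype(np.float32));print(r,onz(c,[r[0]],170),onz(c,cv2.boxPoints(r),170))
a=cv2.resize(im[110:240,310:460],None,fx=5,fy=4.6,interpolation=cv2.INTER_CUBIC)
a=cv2.resize(im[110:230,310:460],None,fx=5,fy=5,interpolation=cv2.INTER_CUBIC)
cv2.imwrite("pics/c1.png",a)
E
```

```text
cam [515.59380989  -1.15133677 982.18919815]
((402.15594482421875, 203.4454345703125), (5.096835136413574, 86.64618682861328), 70.70995330810547)
[[360.42322 215.35188]
 [442.20496 186.72829]
 [443.88867 191.53899]
 [362.10693 220.16258]] [[ 569.00465589 -105.13542022  170.        ]
 [ 627.92810789 -277.20602704  170.        ]
 [ 617.82506319 -280.33440774  170.        ]
 [ 559.13848588 -108.42686471  170.        ]]
((430.95001220703125, 193.85000610351562), (5.375871658325195, 12.016654968261719), 71.56504821777344) [[ 613.04458718 -252.84969484  170.        ]] [[ 614.43256769 -239.13529133  170.        ]
 [ 622.33956029 -263.43734818  170.        ]
 [ 611.6550113  -266.58804677  170.        ]
 [ 603.78535315 -242.3106155   170.        ]]
```

View pics/c1.png

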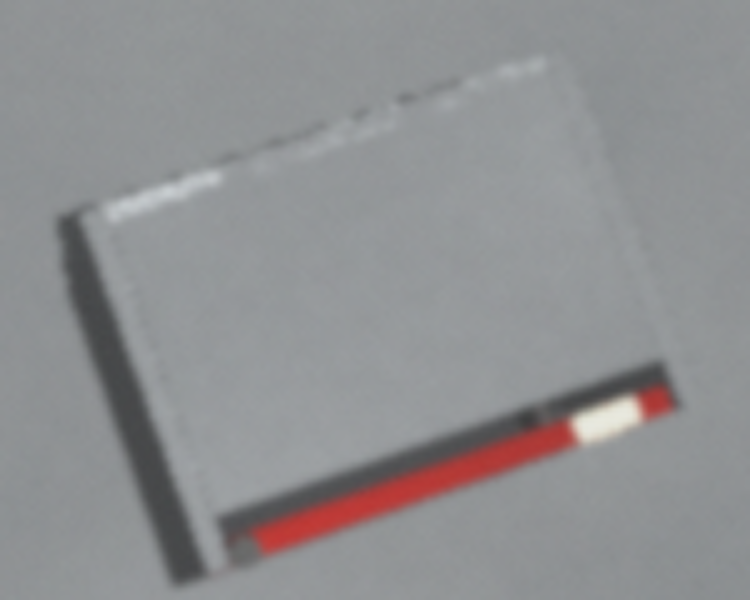

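```bash
cat >> h.py <<'E'
dot=np.array([607.5,-254.5,145]); yaw=np.deg2rad(18.8)
ci=np.array([np.cos(yaw),np.sin(yaw),0]); cy=np.array([-np.sin(yaw),np.cos(yaw),0]); hinge=dot+165*cy
def onDoor(th,r,depth,z):  # point at radius r, depth behind outer face
    c,s=np.cos(th),np.sin(th); u=-c*cy-s*ci; inn=c*ci-s*cy
    p=hinge+r*u+depth*inn; p[2]=z; return p,inn
def target(s,p,zdir):  # tool down, tool z along +-zdir
    q=s["tool_rot"];R=Ro.from_quat(q,scalar_first=True);x=np.array([0,0,-1.])
    best=None
    for g in(1,-1):
        z=g*np.array(zdir);G=Ro.from_matrix(np.c_[x,np.cross(z,x),z]); v=np.rad2deg((R.inv()*G).as_rotvec())
        if best is None or np.linalg.norm(v)<np.linalg.norm(best):best=v
    print("shift",R.inv().apply(p-s["position"]).round(1),"turn",best.round(1))
E
python3 - <<'E'
from h import *
import pickle
from bench import ctrl
d=pickle.load(open("d0.pkl","rb"))
for r in(0,194):
    print(r,[proj(d["side"],onDoor(0,r,0,z)[0]).round(1) for z in(170,15)],proj(d["top"],onDoor(0,r,0,170)[0]))
im=d["side"]["img"];m=red(im);m[:,:350]=0;m[:,400:]=0;n,_,st,_=cv2.connectedComponentsWithStats(m);print(st)
s=ctrl.observe();print(Ro.from_quat(s["tool_rot"],scalar_first=True).as_matrix().round(3),s["time"])
p,i=onDoor(0,165,-50,240);target(s,p,i);p[2]=138;target(s,p,i);print(p)
E
```

```text
0 [array([[371.7, 159.6]]), array([[366.5, 212.6]])] [[357.20957381 222.53671432]]
194 [array([[378.2, 117.2]]), array([[373.2, 166.8]])] [[444.67390311 192.00473746]]
[[     0      0    640    400 255803]
 [   376     76      1      1      1]
 [   373    118      5      1      5]
 [   367    126     10     30    181]
 [   371    163      2      3      4]
 [   371    167      2      6      6]]
[[-0.     0.309 -0.951]
 [ 0.002 -0.951 -0.309]
 [-1.    -0.002 -0.   ]] 0.1
shift [  -9.2 -144.2 -449.2] turn [-0.8 -0.   0.1]
shift [  92.8 -144.  -449.2] turn [-0.8 -0.   0.1]
[ 560.16753699 -270.61328476  138.        ]
```

```bash
python3 -m inch '[[-9,-16,-50,0,0,0,255],[-9,-32,-100,0,0,0,255],[-9,-48,-150,0,0,0,255],[-9,-64,-200,0,0,0,255],[-9,-80,-250,0,0,0,255],[-9,-96,-300,0,0,0,255],[-9,-112,-350,0,0,0,255],[-9,-128,-400,0,0,0,255],[-9,-144,-449,0,0,0,255],[-9,-144,-449,-0.8,0,0,255]]'; python3 - <<'E'
from h import *
from bench import ctrl
s=ctrl.observe();p,i=onDoor(0,165,-50,138);target(s,p,i);print(s["position"],s["width"])
E
```

```text
time: 1.1
position: [562.5, -267.5, 239.1]
tool_rot: [0.116, 0.698, 0.118, -0.697]
force: [0.9, -0.4, 0.1]
width: 0.0
shift [101.1   2.5   3.3] turn [ 0.2 -0.   0.2]
[ 562.4772883  -267.47593315  239.08389592] 0.011369083510566782
```

```bash
python3 -m inch '[[50,2,3,0,0,0,255],[98,2,3,0,0,0,255],[101,2,3,0,0,0,255],[101,2,3,0,0,0,255],[101,2,-15,0,0,0,255],[101,2,-26,0,0,0,255],[101,2,-26,0,0,0,255]]'; python3 - <<'E'
from h import *
from bench import ctrl,eyes
s=ctrl.observe();p,i=onDoor(0,165,-11,138);target(s,p,i);print(s["position"],s["force"])
a=eyes.get_image("top")["img"][130:250,310:460];b=eyes.get_image("side")["img"][60:230,300:420]
cv2.imwrite("pics/c2.png",np.hstack([cv2.resize(a,(440,352)),cv2.resize(b,(248,352))]))
E
```

```text
time: 1.8
position: [590.0, -261.2, 141.2]
tool_rot: [0.117, 0.699, 0.117, -0.696]
force: [0.3, -0.7, 0.4]
width: -0.3
shift [ 3.3 -0.7 -7.7] turn [ 0.3 -0.2 -0.1]
[ 590.01293235 -261.24811814  141.24391754] [ 0.27347133 -0.6845555   0.42286433]
```

View pics/c2.png

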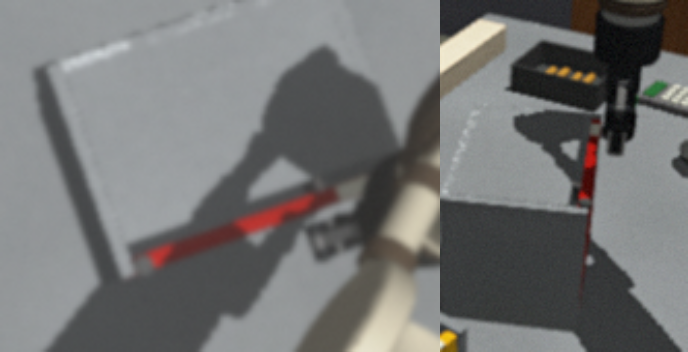

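The closed fingers stand just in front of the dot end of the door, clear of everything. I'll press slowly.

```bash
python3 -m inch '[[3,0,-3,0,0,0,255],[3,0,-5,0,0,0,255],[3,0,-7,0,0,0,255],[3,0,-9,0,0,0,255],[3,0,-9,0,0,0,255]]'
```

```text
time: 2.4
position: [597.0, -258.1, 136.8]
tool_rot: [0.116, 0.698, 0.117, -0.697]
force: [-0.5, -0.2, -0.1]
width: -0.0
```

```bash
python3 -m inch '[[0,0,-2,0,0,0,255],[0,0,-3,0,0,0,255],[0,0,-3,0,0,0,255]]';python3 -m inch '[[0,0,-2,0,0,0,255],[0,0,-3,0,0,0,255],[0,0,-3,0,0,0,255]]'
```

```text
time: 2.7
position: [599.3, -257.3, 136.7]
tool_rot: [0.116, 0.698, 0.117, -0.697]
force: [-3.5, -1.3, 0.9]
width: 0.1
time: 3.0
position: [602.1, -256.3, 136.7]
tool_rot: [0.116, 0.697, 0.117, -0.697]
force: [-4.3, -0.7, 1.6]
width: 0.2
```

```bash
python3 -m inch '[[0,0,-1,0,0,0,255],[0,0,-2,0,0,0,255],[0,0,-2,0,0,0,255]]'
```

```text
time: 3.3
position: [604.1, -255.6, 136.7]
tool_rot: [0.116, 0.697, 0.118, -0.697]
force: [-4.3, 0.1, 1.9]
width: -0.4
```

```bash
python3 -m inch '[[0,0,-1,0,0,0,255],[0,0,-1,0,0,0,255],[0,0,20,0,0,0,255],[0,0,60,0,0,0,255],[0,0,100,0,0,0,255],[0,0,130,0,0,0,255],[0,0,130,0,0,0,255],[-50,0,130,0,0,0,255],[-100,0,130,0,0,0,255],[-100,0,130,0,0,0,255]]'; python3 -m inch '[[0,0,0,0,0,0,255],[0,0,0,0,0,0,255],[0,0,0,0,0,0,255],[0,0,0,0,0,0,255],[0,0,0,0,0,0,255],[0,0,0,0,0,0,255],[0,0,0,0,0,0,255],[0,0,0,0,0,0,255],[0,0,0,0,0,0,255],[0,0,0,0,0,0,255]]'; python3 - <<'E'
from h import *
from bench import ctrl,eyes
s=ctrl.observe();print(s["position"],s["force"])
for r in (150,):
  p,i=onDoor(.5,r,31,240);print(p);target(s,p,i)
c=eyes.get_image("top");im=c["img"];m=red(im);m[:,:330]=0;m[:,460:]=0;m[:130]=0;m[300:]=0
n,l,st,ce=cv2.connectedComponentsWithStats(m);k=1+st[1:,4].argmax();ys,xs=np.nonzero(l==k)
r=cv2.minAreaRect(np.c_[xs,ys].astype(np.float32));print(r,onz(c,cv2.boxPoints(r),170)[:,:2].round(1))
a=im[130:280,310:460];b=eyes.get_image("side")["img"][60:230,300:420]
cv2.imwrite("pics/c3.png",np.hstack([cv2.resize(a,(450,450)),cv2.resize(b,(318,450))]))
E
```

```text
time: 4.3
position: [486.1, -300.9, 245.8]
tool_rot: [0.121, 0.702, 0.113, -0.693]
force: [1.5, -0.2, -0.1]
width: 0.0
time: 5.3
position: [486.1, -301.0, 245.8]
tool_rot: [0.121, 0.702, 0.113, -0.693]
force: [-0.4, 0.5, 0.8]
width: 0.2
[ 486.05292434 -300.96657235  245.78583078] [-0.3546891   0.51698669  0.77264142]
[ 559.21442265 -251.39469058  240.        ]
shift [  6.3 -23.  -85.3] turn [28.9 -0.8 -0.6]
((382.712158203125, 224.82298278808594), (40.75822067260742, 7.954091548919678), 8.972626686096191) [[ 548.1 -107.9]
 [ 564.1 -110.8]
 [ 550.7 -193.4]
 [ 534.7 -190.4]]
```

View pics/c3.png

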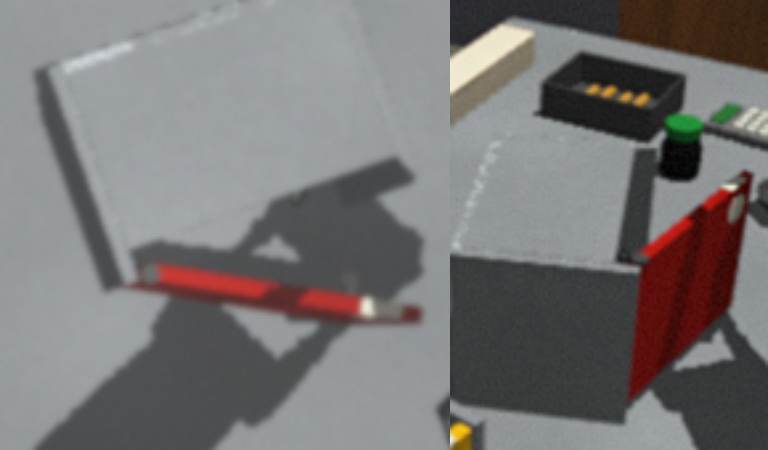

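The door is ajar at about 0.48 rad: its top edge runs from (150,272) to (420,310) in the crop. I'll go over the gap behind it.

```bash
python3 -m inch '[[0,-12,-45,8,0,0,255],[0,-23,-86,16,0,0,255],[0,-23,-87,24,0,0,255],[0,-23,-87,29,-0.8,-0.6,255],[0,-23,-87,29,-0.8,-0.6,255]]'; python3 - <<'E'
from h import *
from bench import ctrl
s=ctrl.observe();print(s["position"])
p,i=onDoor(.49,150,33,138);target(s,p,i)
E
```

```text
time: 5.9
position: [561.1, -250.6, 246.2]
tool_rot: [0.061, -0.704, 0.061, 0.705]
force: [0.6, -0.4, 0.7]
width: 0.3
[ 561.13764457 -250.61538736  246.15604221]
shift [108.2   0.7  -1.8] turn [-0.6  0.1 -0. ]
```

```bash
python3 -m inch '[[45,0,0,0,0,0,255],[70,0,0,0,0,0,255],[90,0,0,0,0,0,255],[108,0,0,0,0,0,255],[108,0,0,0,0,0,255]]'; python3 - <<'E'
from h import *
from bench import ctrl
s=ctrl.observe();print(s["position"],s["force"],s["q"].round(2))
for th in(.5,.6,.7,.8,.9,1.0,1.1,1.2,1.3,1.4,1.5,1.57):
  p,i=onDoor(th,150,23,138);print(th,end=" ");target(s,p,i)
E
```

```text
time: 6.4
position: [559.0, -249.6, 135.0]
tool_rot: [0.061, -0.702, 0.06, 0.707]
force: [0.1, 0.6, 0.6]
width: -0.1
[ 558.99967792 -249.61533154  135.04076615] [0.05278336 0.58650435 0.56235161] [-0.62  0.34  1.57 -0.    1.23  1.13]
0.5 shift [-2.9  1.7  7.5] turn [0.  0.4 0.1]
0.6 shift [-2.8  3.2 22.6] turn [5.8 0.4 0.1]
0.7 shift [-2.7  3.3 37.8] turn [11.5  0.4  0.1]
0.8 shift [-2.6  1.8 52.9] turn [17.2  0.4  0.1]
0.9 shift [-2.5 -1.2 67.7] turn [23.   0.4  0.1]
1.0 shift [-2.4 -5.7 82.2] turn [28.7  0.4  0. ]
1.1 shift [ -2.3 -11.6  96.2] turn [34.4  0.4  0. ]
1.2 shift [ -2.2 -18.8 109.5] turn [40.1  0.4 -0. ]
1.3 shift [ -2.1 -27.4 122.1] turn [45.9  0.4 -0. ]
1.4 shift [ -2.  -37.1 133.7] turn [51.6  0.4 -0. ]
1.5 shift [ -2.  -48.  144.3] turn [57.3  0.4 -0.1]
1.57 shift [ -1.9 -56.2 151. ] turn [61.3  0.4 -0.1]
```

```bash
python3 -m inch '[[-2,2,8,0,0,0,255],[-2,3,15,3,0,0,255],[-2,3,23,6,0,0,255],[-2,3,30,9,0,0,255],[-2,3,38,12,0,0,255],[-2,3,45,14,0,0,255],[-2,2,53,17,0,0,255],[-2,0,60,20,0,0,255],[-2,-1,68,23,0,0,255],[-2,-1,68,23,0,0,255]]'; python3 - <<'E'
from h import *
from bench import ctrl
s=ctrl.observe();print(s["position"],s["force"],s["q"].round(2))
for th in(.9,1.0,1.1,1.2,1.3,1.4,1.5,1.57):
  p,i=onDoor(th,150,23,138);print(th,end=" ");target(s,p,i)
E
```

```text
time: 7.4
position: [491.7, -237.2, 138.5]
tool_rot: [0.2, -0.676, 0.199, 0.68]
force: [-0.3, -0.2, 0.1]
width: -0.0
[ 491.73148778 -237.23918079  138.52711425] [-0.32291735 -0.24702294  0.12152201] [-0.67  0.18  1.77 -0.    1.2   1.47]
0.9 shift [ 0.5 -0.7 -0.4] turn [-0.   0.3 -0. ]
1.0 shift [ 0.6  0.9 14.6] turn [ 5.7  0.3 -0.1]
1.1 shift [ 0.7  0.9 29.8] turn [11.4  0.3 -0.1]
1.2 shift [ 0.8 -0.6 44.9] turn [17.1  0.3 -0.1]
1.3 shift [ 0.8 -3.5 59.8] turn [22.9  0.3 -0.1]
1.4 shift [ 0.9 -8.  74.3] turn [28.6  0.3 -0.1]
1.5 shift [  1.  -13.8  88.3] turn [34.3  0.3 -0.1]
1.57 shift [  1.  -18.8  97.7] turn [38.3  0.3 -0.1]
```

```bash
python3 -m inch '[[0,1,10,4,0,0,255],[0,1,20,8,0,0,255],[0,1,30,11,0,0,255],[0,0,40,15,0,0,255],[0,-1,50,19,0,0,255],[0,-3,60,23,0,0,255],[0,-6,67,26,0,0,255],[0,-8,74,29,0,0,255],[0,-11,82,32,0,0,255],[0,-11,82,32,0,0,255]]'; python3 - <<'E'
from h import *
from bench import ctrl,eyes
s=ctrl.observe();print(s["position"],s["force"],s["q"].round(2))
for th in(1.5,1.57,1.6):
  p,i=onDoor(th,150,23,138);print(th,end=" ");target(s,p,i)
c=eyes.get_image("top");im=c["img"]
a=im[130:330,260:460];b=eyes.get_image("side")["img"][60:260,320:520]
cv2.imwrite("pics/c4.png",np.hstack([cv2.resize(a,(400,400)),cv2.resize(b,(400,400))]))
print("expect tip px",proj(c,onDoor(1.45,194,0,170)[0]),proj(c,hinge+[0,0,25]))
E
```

```text
time: 8.4
position: [428.8, -183.6, 139.7]
tool_rot: [0.378, -0.596, 0.379, 0.599]
force: [-0.4, 0.6, -0.8]
width: -0.3
[ 428.84589542 -183.55625404  139.67695797] [-0.36217741  0.59921803 -0.75763111] [-0.66 -0.03  1.98 -0.    1.19  2.04]
1.5 shift [1.7 1.  6.9] turn [ 2.4  0.2 -0.2]
1.57 shift [ 1.7  1.8 17.5] turn [ 6.4  0.2 -0.2]
1.6 shift [ 1.7  1.9 22. ] turn [ 8.1  0.2 -0.2]
expect tip px [[400.23210025 309.38405753]] [[357.20957381 222.53671432]]
```

View pics/c4.png

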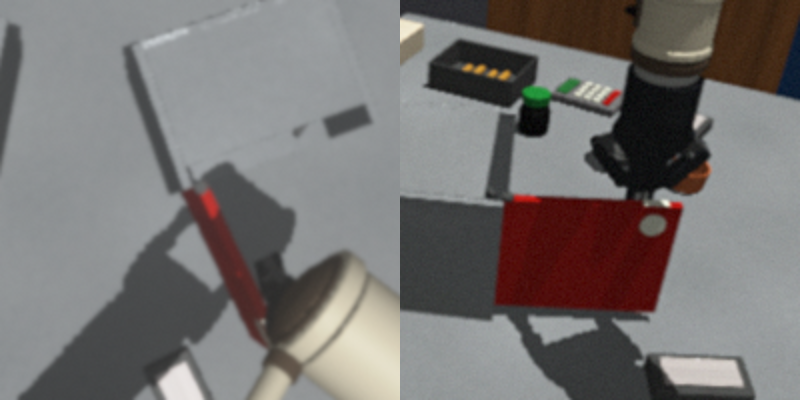

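```bash
python3 -m inch '[[0,1,4,2,0,0,255],[0,1,8,3,0,0,255],[0,1,11,4,0,0,255],[0,1,14,5,0,0,255],[0,1,14,5,0,0,255],[0,1,9,5,0,0,255],[0,1,-5,5,0,0,255],[0,1,-5,5,0,0,255]]'; python3 -m inch '[[-45,0,0,0,0,0,255],[-90,0,0,0,0,0,255],[-110,0,-50,0,0,0,255],[-110,0,-100,0,0,0,255],[-110,0,-150,0,0,0,255],[-110,0,-200,0,0,0,255],[-110,0,-230,0,0,0,255],[-110,0,-230,0,0,0,255]]'; python3 - <<'E'
from h import *
from bench import ctrl,eyes
s=ctrl.observe();print(s["position"],s["force"],s["q"].round(2))
c=eyes.get_image("top");im=c["img"]
m=red(im);m[:,:330]=0;m[:,460:]=0;m[:190]=0;m[330:]=0
n,l,st,ce=cv2.connectedComponentsWithStats(m);k=1+st[1:,4].argmax();ys,xs=np.nonzero(l==k)
print(cv2.minAreaRect(np.c_[xs,ys].astype(np.float32)))
cv2.imwrite("pics/c5.png",np.hstack([cv2.resize(im,(640,400)),cv2.resize(im[200:330,340:420],(160,260))[:,:].repeat(1,0) if 0 else np.zeros((400,1,3),np.uint8)]))
a=im[130:330,130:460];b=eyes.get_image("side")["img"]
cv2.imwrite("pics/c5.png",np.hstack([cv2.resize(a,(495,300)),cv2.resize(b,(300,300))]))
cv2.imwrite("pics/c6.png",cv2.resize(im[190:330,330:470],(560,560),interpolation=cv2.INTER_CUBIC))
E
```

```text
time: 9.3
position: [431.0, -190.2, 139.5]
tool_rot: [0.404, -0.579, 0.405, 0.582]
force: [-0.9, 0.6, 0.3]
width: 0.1
time: 10.1
position: [510.9, -409.9, 246.7]
tool_rot: [0.405, -0.578, 0.405, 0.581]
force: [-0.5, 0.2, -0.9]
width: -0.0
[ 510.92003495 -409.88060857  246.7334981 ] [-0.48454824  0.16359155 -0.89731979] [-0.86  0.36  1.33 -0.    1.46  1.93]
((373.01373291015625, 258.369873046875), (67.6497802734375, 7.490633487701416), 69.44395446777344)
```

View pics/c5.png

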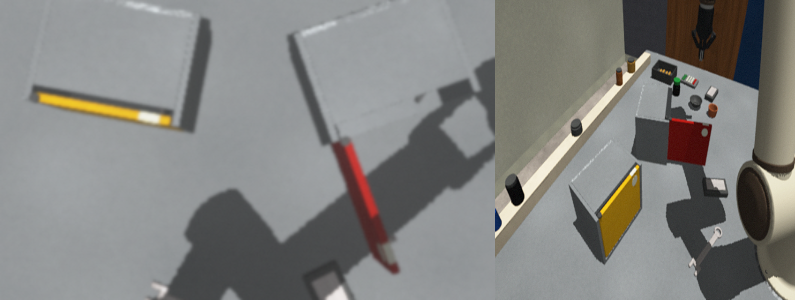

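View pics/c6.png

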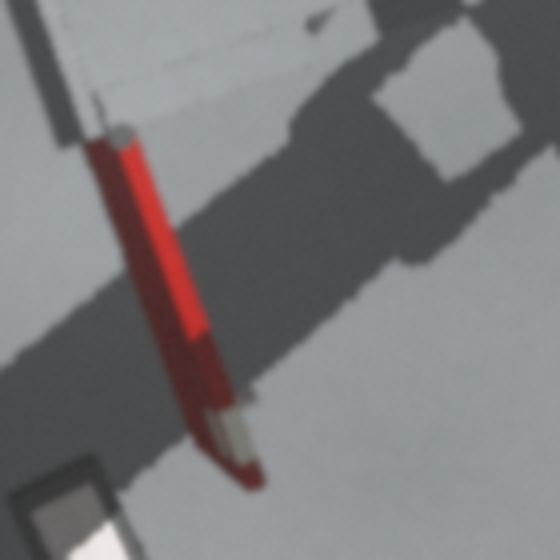

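The door stands at about 89°. The top edge's inner line runs from (135,135) to (262,475) in the crop, about 69.5° against -19.2° when shut. The yellow door is shut and the arm is well clear.

```bash
python3 -c "
from bench import ctrl
print(ctrl.observe()['time'],ctrl.job_done())"
```

```text
the job is handed in; nothing more can be done
10.2 None
```

The red door is standing open at about 89° (1.55 rad) to the cabinet's front, and I handed the job in at 10.2 s.

I pressed the door about 5–6 mm in at the dot with the closed fingers, at 4–5 N. When I drew back it popped ajar to about 0.48 rad. I then reached down behind it, swung it round along its arc, and moved the arm about 230 mm away and above it.

The last pictures show the yellow door still shut and the robot touching nothing; the wrist force was only sensor noise. None of my checks failed or disagreed. The side view of the shut door matched the position I had measured from the top view to about a pixel.

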